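Knock the stuck casting out of its mould

TASK

One of the two moulds still has a plaster casting stuck in it. Take the slim pusher out of its wooden holder, put its rod down through the access hole in the top of that mould and push the casting out so that it drops into the tray below. Push the pusher down until its collar rests on the mould, and leave it standing there in the hole.

Things in the scene. Friction and masses are not known exactly. Their poses are not given: they have to be found in the camera images.
- pusher_grip (a point): Mid-height of the loose upright pusher's round wooden handle (34 mm diameter, 66 mm long; 0.2 kg). Below it a wooden collar (62 mm diameter, 8 mm thick; underside 41 mm below this point), then an aluminium rod; z up along it. Its fixed wooden holder is 70x70x55 mm, socket 45 mm deep. A like-handled tamper without collar, its foot 54 mm wide, stands elsewhere and does not fit.
- pusher_tip (a point): Centre of the lower end of the pusher's bare aluminium rod, 20 mm in diameter, 75 mm long from the collar's underside to this end; 116 mm below the middle of the handle. z runs up along the rod.
- mould_hole (a point): Centre of the mouth of the 40 mm round access hole in the flat top of the loaded mould, 120 mm above the table, z up. The mould is a fixed wooden block 130x150x40 mm on two side walls over a low tray; the hole is 15 mm deep, then widens to a 63 mm pocket open below. A like mould nearby is empty: its hole looks dark, in this one the white casting shows.
- casting_center (a point): Centre of the stuck casting, a plaster disc 60 mm wide, 25 mm thick, 0.1 kg, flat in the mould with its top 16 mm below the hole's mouth. Three spring clips hold it: it takes about 10 to 18 N at first, then less, over some 27 mm, then drops to the tray, whose floor is 116 mm below the hole's mouth. Two finished castings lying on the table do not matter.
Mind the look-alikes: they are no part of the job. Leave any blue, green or red look-alike of the part that bears pusher_grip alone.

How it is judged:
By the outcome, as a careful person would: the job done as asked, in the order asked, and still so for the second after the job is handed in, with the robot touching nothing.
It also fails if it takes over 43 s, if anything falls off the work surface, if the arm or the gripper's body presses on something with over 40 N, if the wrist force passes 120 N, or if a joint passes its speed limit or range.

ROBOT

A 7-joint arm with a two-finger parallel gripper is mounted at the origin on the work surface. World frame = base frame: x ahead of the robot, y to its left, z up, the work surface at z = 0. Lengths are in m, angles in rad, forces in N, time in s.
With the tool pointing down it reaches from about 0.35 to 0.9 m from the base axis. Payload 19.9 kg.
Tool frame: the origin (TCP) lies where the fingers leave the gripper's body, on its centre line; the fingertips stand 97 mm ahead of it and the grasp point (between the pads) lies 78 mm ahead of it; z points along the fingers, y is the direction in which the jaws open and shut (so a half turn about z gives the same grasp; the last joint's range is limited). The gripper opens to 94 mm and grips with 3 to 60 N. Pads are 16 mm wide; open, the fingers measure 119 mm over their backs; the gripper's body (75 mm by 177 mm) begins 78 mm behind the grasp point.
Start: joints at [-1.31, 0.417, -0.01, 1.614, 0.005, 1.111, -0.053], TCP at [0.186, 0.597, 0.303] pointing down, gripper open.
Joint ranges: [-2.81, 2.81], [-0.39, 2.02], [-1.27, 1.25], [0.06, 2.57], [-1.19, 4.33], [0.19, 2], [-2.82, 2.82]. Speed limits (rad/s): [1.89, 1.89, 2.39, 2.39, 3.01, 3.01, 3.01].

INTERFACE

Orientations are given as a unit quaternion [x, y, z, w].
In Python, from workcell import status, eyes, manip gives the robot as it stands.
- The arm moves only by the tool apply_moves, never from a script. Its argument "rows" is text: rows parted by semicolons, each of 5 numbers parted by spaces: the shift along the tool's x, y, z in units of 25 mm (1.0 is 25 mm), then the turn about the tool's z in units of 10 degrees (1.0 is 10 degrees), then the finger opening in mm, from 0 to 94. A call has exactly 10 rows; each row shifts and turns the commanded pose from where the row before left it, along the tool's axes as they then stand; what a row does not reach is not made up. A row lasts 1/8 s, in which the tool goes at most 62.5 mm and 10.7 degrees, less where a joint would pass 70% of its speed; a pose out of reach is approached as far as the arm can. A call is refused whole if a number of a shift passes 1 or a number of a turn 1, either way. A call with a gripper value outside its range is refused whole. The fingers move at their own pace and stop on an object; the grip force is fixed at half the most. Time passes only in rows, so rows that do not move let the fingers close, or fill a call up. It gives the time, the measured TCP pose, the force and the opening at its end, in the units of the state.
- status.state(): the state, without advancing time (a new reading comes with each control period).
- eyes.camera(name): name is "side" or "top"; returns the picture (400x640x3 uint8, blue, green, red); there is no depth.
- eyes.camera_params(name): a dict with "intrinsics" (3x3 intrinsics, pixels), "k1" (the pictures are not rectified: a ray, as slopes to the right and down, at radius r is drawn at 1 + k1 r^2 times it, then the intrinsics apply), "R" (3x3) and "t" (3): a world point X has camera coordinates R X + t. Camera axes: x right, y down, z forward; pixel columns grow to the right and rows downward; lengths in m; the calibration is good to about 2 mm. A picture is of the moment at which its call begins. camera_params takes no time and is no camera call.
- manip.finish_job(): hands the job in, once; it reports no verdict.
Trained networks look in the newest picture that a camera, given by its name, has taken for a name from the list of things; names that differ only in an ending like _2 or _b are one class to them, and where a whole thing is asked for, a point or a joint stands for the part that bears it (a point fixed in the world has none). Each returns a list of dicts, best first, with "score" (0 to 1); they miss things now and then, are a little off and sometimes report something else, mostly with a low value. They report only what shows in the picture. A call takes as long as a camera call. They do not tell look-alikes from the thing itself.
- eyes.recognise(thing, camera): "uv" ([column, row] in pixels, amid what is visible of it).
The state is a dict: "time_s": time; "joint_pos": joint angles; "joint_velocities": joint speeds; "effort": joint torques, N m; "eef_pos": TCP position; "eef_rot": TCP orientation; "wrist_force": force on the tool from outside, world axes, zero at the start; "ft_torque": the same for the moment, N m; "finger_gap": finger opening in m.
Only numpy, scipy, OpenCV 4.12 (cv2) and the standard library are available. Lean on these libraries where they do the work, as an engineer would, in place of code of your own. Each camera call takes 0.05 s, during which the arm holds its last target.

## Working session

There is one attempt and no reset: what is moved stays moved. The work goes in short steps, Python scripts to look and compute and a tool call to move; the robot and the scene stay as the last step left them, time stands still between calls to the robot, and variables do not carry over. Pictures are saved under pics/ and viewed, and the job is handed in when it is done.

Besides the shell and the picture viewer there is one more tool, called after "Emit:" as name(argument=value, ...), one argument or row to a line, values as JSON. apply_moves: Moves the arm, as the interface text tells. Its arguments: {"type":"object","properties":{"rows":{"type":"string"}},"required":["rows"]}

```bash
mkdir -p pics
cat > h.py <<'E'
import numpy as np, cv2
from workcell import status, eyes, manip
def ray(cam,uv):
    p=eyes.camera_params(cam);K=np.array(p["intrinsics"]);R=np.array(p["R"]);t=np.array(p["t"])
    d=np.linalg.inv(K)@np.array([uv[0],uv[1],1.]);s=d[:2];u=s.copy()
    for _ in range(30): u=s/(1+p["k1"]*(u@u))
    return -R.T@t, R.T@np.array([u[0],u[1],1.])
def atz(cam,uv,z):
    c,d=ray(cam,uv); return c+d*(z-c[2])/d[2]
def tri(uv1,uv2):
    c1,d1=ray("top",uv1);c2,d2=ray("side",uv2)
    d1/=np.linalg.norm(d1);d2/=np.linalg.norm(d2)
    A=np.stack([d1,-d2],1);s=np.linalg.lstsq(A,c2-c1,rcond=None)[0]
    a=c1+d1*s[0];b=c2+d2*s[1];return (a+b)/2,np.linalg.norm(a-b)
def proj(cam,X):
    p=eyes.camera_params(cam);x=np.array(p["R"])@np.array(X)+np.array(p["t"]);s=x[:2]/x[2]
    s=s*(1+p["k1"]*(s@s));return (np.array(p["intrinsics"])@np.array([s[0],s[1],1]))[:2]
E
python3 - <<'E'
from h import *
for c in("top","side"):
    im=eyes.camera(c);cv2.imwrite(f"pics/{c}0.png",im)
    for th in("pusher_grip","pusher_tip","mould_hole","casting_center"):
        print(c,th,[(np.round(d["uv"],1).tolist(),round(d["score"],2)) for d in eyes.recognise(th,c)])
    p=eyes.camera_params(c);print(np.round(-np.array(p["R"]).T@np.array(p["t"]),3))
s=status.state();print(s)
E
```

```text
top pusher_grip [([157.4, 228.5], 0.92), ([212.3, 264.4], 0.79), ([202.8, 215.6], 0.75), ([179.2, 175.1], 0.75), ([131.0, 196.4], 0.56)]
top pusher_tip [([132.8, 198.7], 0.97), ([178.2, 170.1], 0.93), ([211.9, 268.3], 0.93), ([157.4, 228.4], 0.76), ([200.3, 215.3], 0.6)]
top mould_hole [([275.2, 127.6], 0.93)]
top casting_center [([271.6, 114.5], 0.64)]
[0.199 0.077 1.247]
side pusher_grip [([323.5, 138.9], 0.94), ([307.6, 124.4], 0.73), ([284.6, 132.2], 0.67), ([300.4, 143.8], 0.63), ([264.0, 155.7], 0.59), ([371.2, 182.4], 0.25)]
side pusher_tip [([260.7, 152.7], 0.9), ([296.9, 145.8], 0.85), ([285.0, 130.4], 0.85), ([310.3, 122.3], 0.76), ([325.0, 138.3], 0.69)]
side mould_hole [([371.7, 182.2], 0.83)]
side casting_center []
[ 0.246 -1.029  0.995]
{'time_s': 0.5, 'joint_pos': array([-1.30950967,  0.4174212 , -0.01031005,  1.61364209,  0.00470717,
        1.11069286, -0.05298364]), 'joint_velocities': array([ 0.00117944, -0.00141367,  0.00030411,  0.0007899 ,  0.00085146,
        0.00089746, -0.00043094]), 'effort': array([-1.17477077e-03, -8.50475407e+01,  6.37413952e-01, -4.26047945e+01,
       -4.88626363e-02,  1.42535355e-02,  2.06566079e-05]), 'eef_pos': array([0.18634559, 0.59654247, 0.3025941 ]), 'eef_rot': array([ 1.50799862e-01,  9.88564311e-01, -7.12469395e-05,  1.19018003e-05]), 'wrist_force': array([-0.35061416,  0.93003069, -0.36126808]), 'ft_torque': array([-0.00841679, -0.00022965,  0.03679757]), 'finger_gap': 0.09427573111276079}
```

View pics/top0.png

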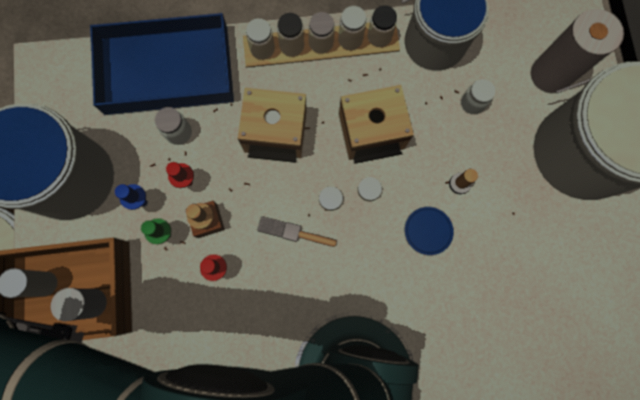

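View pics/side0.png

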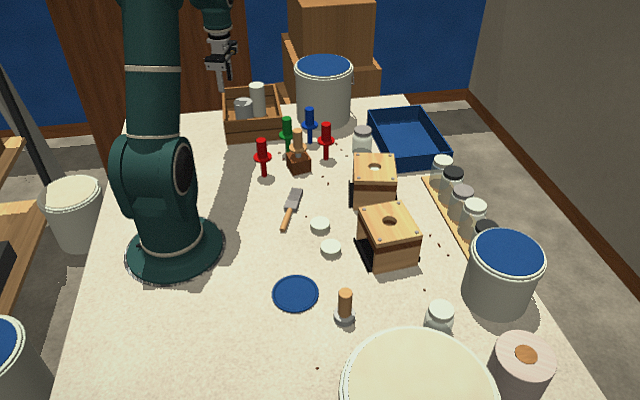

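Run:
```python
import cv2
a=cv2.imread("pics/top0.png")[140:300,90:260];cv2.imwrite("pics/topc.png",cv2.resize(a,None,fx=3.5,fy=3.5,interpolation=2))
a=cv2.imread("pics/side0.png")[90:230,240:430];cv2.imwrite("pics/sidec.png",cv2.resize(a,None,fx=4,fy=4,interpolation=2))
a=cv2.imread("pics/top0.png")[20:180,220:400];cv2.imwrite("pics/topm.png",cv2.resize(a,None,fx=3.5,fy=3.5,interpolation=2))
```

```text
(no output)
```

View pics/topc.png

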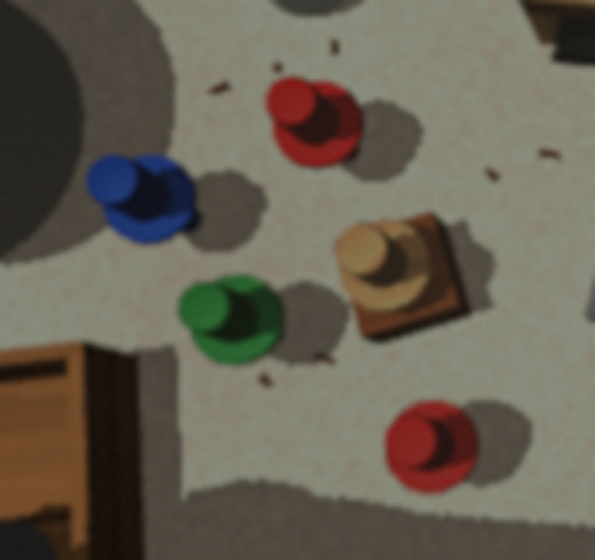

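View pics/sidec.png

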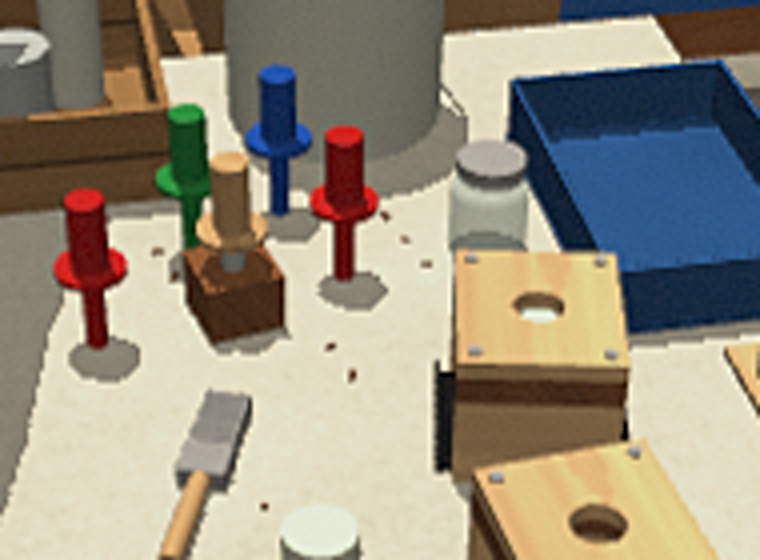

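View pics/topm.png

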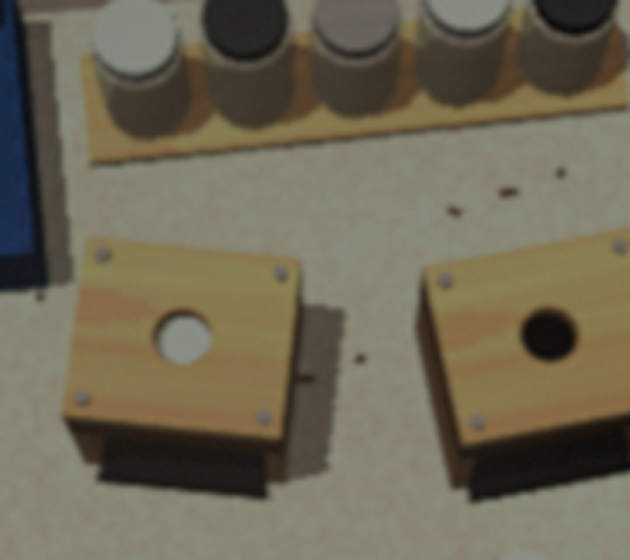

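The bare-wood pusher stands in the brown holder at top (202,215), side (298,145). The two red, one green and one blue ones (top 179,175; 212,266; 157,229; 131,196) are coloured look-alikes and stand on the table. The wooden tamper with the grey foot is at top (465,180). The mould with white showing in its hole, top (272,117), is the loaded one. The other, at top (377,116), is dark and therefore empty.

Run:
```python
from h import *
print("top of handle",tri((193.4,211.1),(297.5,130.5)), atz("top",(193.4,211.1),.159),atz("side",(297.5,130.5),.159))
print("hole",tri((272.3,116.6),(375,166.7)),atz("top",(272.3,116.6),.12),atz("side",(375,166.7),.12))
# other handle tops
for n,u,v in(("redA",(293,101),(344,134)),("redB",(410,441),(84,197)),("green",(206,306),(187,111)),("blue",(114,180),(278,73))):
    print(n,tri((u[0]/3.5+90,u[1]/3.5+140),(v[0]/4+240,v[1]/4+90)))
# tower overlay
im=[cv2.imread("pics/top0.png"),cv2.imread("pics/side0.png")]
def circ(X,r):return [np.array(X)+[r*np.cos(a),r*np.sin(a),0] for a in np.linspace(0,2*np.pi,25)]
g=tri((193.4,211.1),(297.5,130.5))[0]
h=tri((272.3,116.6),(375,166.7))[0]
for i,c in enumerate(("top","side")):
    b=cv2.resize(im[i],None,fx=4,fy=4,interpolation=2)
    for C,r,col in(((g[0],g[1],.159),.017,(0,0,255)),((g[0],g[1],.093),.031,(255,0,0)),((g[0],g[1],.055),.01,(0,255,0)),((h[0],h[1],.12),.02,(0,0,255))):
        pts=np.array([proj(c,X) for X in circ(C,r)])*4+1.5
        cv2.polylines(b,[pts.round().astype(int)],True,col,1)
    x,y=(170,90) if i==0 else (265,110)
    cv2.imwrite(f"pics/ov{c}.png",b[y*4:(y+150)*4,x*4:(x+150)*4])
```

```text
top of handle (array([0.40940713, 0.31988604, 0.15634062]), np.float64(0.0023804010959738845)) [0.4076854  0.31924633 0.159     ] [0.41009914 0.31596365 0.159     ]
hole (array([0.62559493, 0.12530952, 0.1177992 ]), np.float64(0.0033279203106556564)) [0.62299101 0.12526021 0.12      ] [0.62644919 0.12310766 0.12      ]
redA (array([0.51364136, 0.35937937, 0.14870306]), np.float64(0.0026991240277825894))
redB (array([0.2855053 , 0.29953804, 0.14919329]), np.float64(0.002245254411534528))
green (array([0.38544497, 0.42116611, 0.14957886]), np.float64(0.0025106725034123893))
blue (array([0.47461268, 0.47581111, 0.14806257]), np.float64(0.003374288163502047))
```

View pics/ovtop.png

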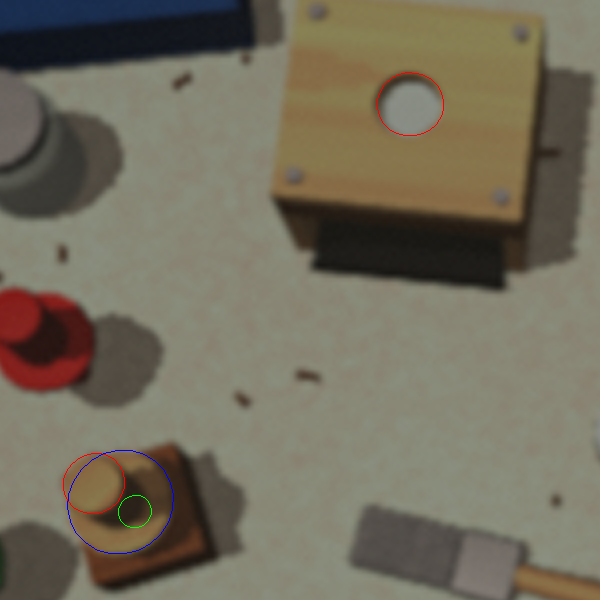

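View pics/ovside.png

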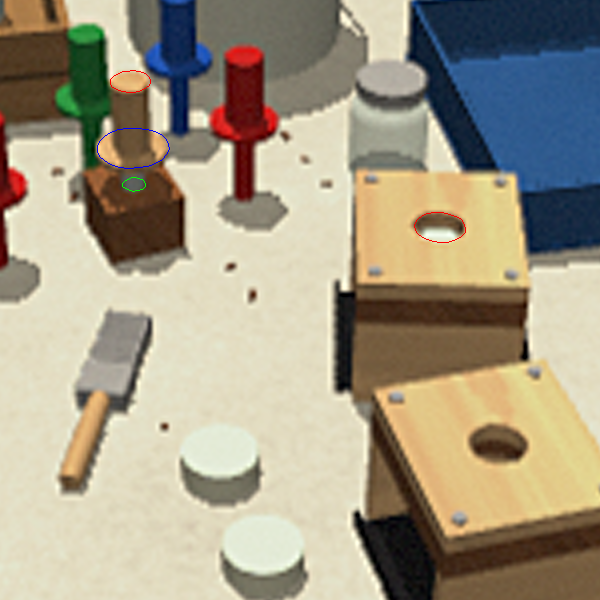

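Emit:
apply_moves(
  rows="0 0 0 1 94;0 0 0 1 94;0 0 0 1 94;-0.5 0 0 0 94;-1 0 0 0 94;-1 0 0 0 94;-1 0 0 0 94;-1 0 0 0 94;-1 0 0 0 94;-1 0 0 0 94",
)

```text
time_s: 1.75
eef_pos: [0.2982, 0.4748, 0.3028]
eef_rot: [0.401, 0.916, 0.0, 0.0]
wrist_force: [0.3, -0.2, 0.9]
finger_gap: 0.0938
```

```bash
cat >> h.py <<'E'
from scipy.spatial.transform import Rotation as Ro
def go(X):
    s=status.state();R=Ro.from_quat(s["eef_rot"]).as_matrix()
    print("t",s["time_s"],"pos",np.round(s["eef_pos"],4),"gap",round(s["finger_gap"],4),"F",np.round(s["wrist_force"],1),"yaw_y",round(np.degrees(np.arctan2(R[1,1],R[0,1])),2),"z",np.round(R[:,2],3))
    print("units",np.round(R.T@(np.array(X)-s["eef_pos"])/.025,2))
E
python3 -c "
from h import *
go([.409,.318,.303])"
```

```text
t 1.75 pos [0.2982 0.4748 0.3028] gap 0.0938 F [ 0.3 -0.2  0.9] yaw_y 42.76 z [ 0. -0. -1.]
units [-7.61 -1.   -0.01]
```

Emit:
apply_moves(
  rows="-1 -0.2 0 0 94;-1 -0.2 0 0 94;-1 -0.2 0 0 94;-1 -0.2 0 0 94;-1 -0.2 0 0 94;-1 0 0 0 94;-1 0 0 0 94;-0.6 0 0 0 94;0 0 0 0 94;0 0 0 0 94",
)

```text
time_s: 3.0
eef_pos: [0.4063, 0.3207, 0.3026]
eef_rot: [0.401, 0.916, 0.0, -0.0]
wrist_force: [-0.3, 0.8, 1.2]
finger_gap: 0.0935
```

```bash
python3 -c "
from h import *
go([.409,.318,.204])
for c in('top','side'): cv2.imwrite(f'pics/{c}1.png',eyes.camera(c))
t=cv2.imread('pics/top1.png')[130:290,90:290];s=cv2.imread('pics/side1.png')[40:200,200:400]
cv2.imwrite('pics/both1.png',cv2.resize(np.vstack([t,s]),None,fx=1.85*1,fy=1.85,interpolation=2) if 0 else cv2.resize(np.hstack([t,s]),None,fx=2,fy=2))
"
```

```text
t 3.0 pos [0.4063 0.3207 0.3026] gap 0.0935 F [-0.3  0.8  1.2] yaw_y 42.72 z [-0.  0. -1.]
units [-0.15  0.    3.94]
```

View pics/both1.png

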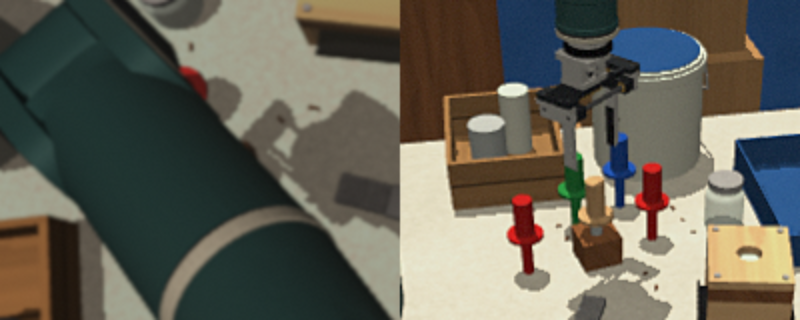

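The side view (right half) shows the open fingers above the wooden handle at about (595,185), clear of the coloured ones. I will go straight down and close.

Emit:
apply_moves(
  rows="-0.15 0 0 0 94;0 0 0.6 0 94;0 0 0.6 0 94;0 0 0.6 0 94;0 0 0.6 0 94;0 0 0.6 0 94;0 0 0.5 0 94;0 0 0.36 0 94;0 0 0 0 94;0 0 0 0 94",
)

```text
time_s: 4.35
eef_pos: [0.4095, 0.3177, 0.2065]
eef_rot: [0.402, 0.916, 0.0, 0.0]
wrist_force: [-0.5, -0.2, 0.7]
finger_gap: 0.0939
```

```bash
python3 -c "
from h import *
go([.409,.318,.206])
s=eyes.camera('side');cv2.imwrite('pics/s2.png',cv2.resize(s[60:200,220:400],None,fx=4,fy=4,interpolation=2))
"
```

```text
t 4.35 pos [0.4095 0.3177 0.2065] gap 0.0939 F [-0.5 -0.2  0.7] yaw_y 42.65 z [ 0.  0. -1.]
units [ 0.02 -0.01  0.02]
```

View pics/s2.png

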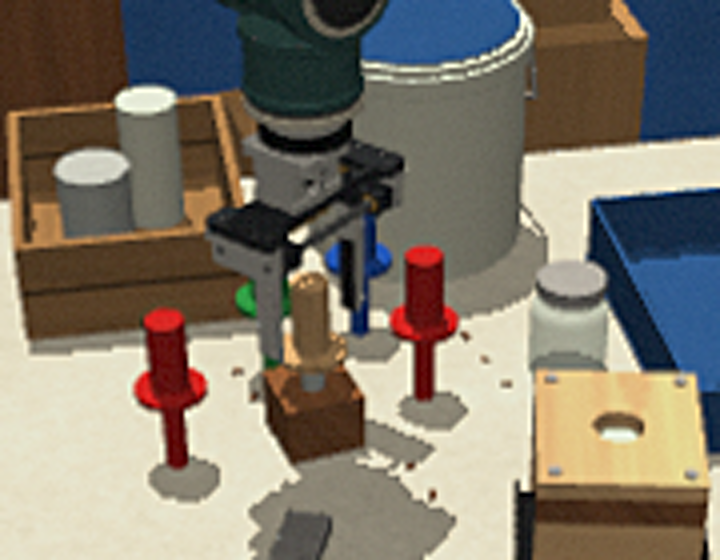

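The handle at (310,315) stands between the two fingers at (270,305) and (350,265). Closing.

Emit:
apply_moves(
  rows="0 0 0 0 70;0 0 0 0 50;0 0 0 0 30;0 0 0 0 20;0 0 0 0 20;0 0 0 0 20;0 0 0 0 20;0 0 0 0 20;0 0 0 0 20;0 0 0 0 20",
)

```text
time_s: 5.65
eef_pos: [0.4097, 0.3179, 0.2063]
eef_rot: [0.402, 0.916, 0.0, 0.0]
wrist_force: [5.6, 3.8, -4.8]
finger_gap: 0.0339
```

```bash
python3 -c "
from h import *
go([.409,.318,.33])"
```

```text
t 5.65 pos [0.4097 0.3179 0.2063] gap 0.0339 F [ 5.6  3.8 -4.8] yaw_y 42.65 z [ 0.001  0.001 -1.   ]
units [ 0.02 -0.01 -4.95]
```

Emit:
apply_moves(
  rows="0 0.06 0 0 20;0 0 -0.3 0 20;0 0 -0.6 0 20;0 0 -0.6 0 20;0 0 -0.7 0 20;0 0 -0.8 0 20;0 0 -1 0 20;0 0 -1 0 20;0 0 -1 0 20;0 0 0 0 20",
)

```text
time_s: 6.9
eef_pos: [0.4108, 0.3187, 0.3583]
eef_rot: [0.402, 0.916, 0.002, 0.001]
wrist_force: [0.7, -0.2, -2.8]
finger_gap: 0.0337
```

```bash
python3 -c "
from h import *
go([.625,.124,.356])
s=eyes.camera('side');cv2.imwrite('pics/s3.png',cv2.resize(s[20:200,220:420],None,fx=3.5,fy=3.5,interpolation=2)[:600])
"
```

```text
t 6.9 pos [0.4108 0.3187 0.3583] gap 0.0337 F [ 0.7 -0.2 -2.8] yaw_y 42.64 z [ 0.002  0.002 -1.   ]
units [-11.53   1.03   0.09]
```

View pics/s3.png

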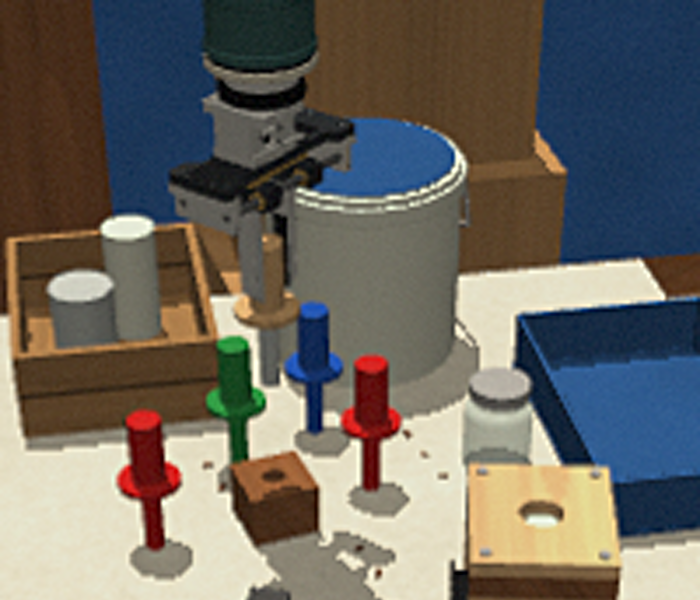

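The pusher is out of its holder and hangs upright: handle (270,270), collar (266,308), tip (270,383). I will carry it to the hole.

Emit:
apply_moves(
  rows="-0.5 0.1 0 0 20;-1 0.1 0 0 20;-1 0.1 0 0 20;-1 0.1 0 0 20;-1 0.1 0 0 20;-1 0.1 0 0 20;-1 0.1 0 0 20;-1 0.1 0 0 20;-1 0.1 0 0 20;-1 0.1 0 0 20",
)

```text
time_s: 8.2
eef_pos: [0.5905, 0.1593, 0.3551]
eef_rot: [0.402, 0.916, -0.001, -0.0]
wrist_force: [0.4, 0.4, -2.3]
finger_gap: 0.0336
```

Emit:
apply_moves(
  rows="-0.9 0.03 0 0 20;-0.6 0 0 0 20;-0.4 0 0 0 20;-0.13 0 0 0 20;0 0 0 0 20;0 0 0 0 20;0 0 0 0 20;0 0 0 0 20;0 0 0 0 20;0 0 0 0 20",
)

```text
time_s: 9.45
eef_pos: [0.6247, 0.1241, 0.3562]
eef_rot: [0.402, 0.916, -0.0, 0.0]
wrist_force: [-0.3, -0.7, -1.5]
finger_gap: 0.0336
```

```bash
python3 -c "
from h import *
go([.625,.124,.34])
s=eyes.camera('side');cv2.imwrite('pics/s4r.png',s);cv2.imwrite('pics/s4.png',cv2.resize(s[90:230,310:450],None,fx=4.2,fy=4.2,interpolation=2))
t=eyes.camera('top');cv2.imwrite('pics/t4.png',t)
"
```

```text
t 9.45 pos [0.6247 0.1241 0.3562] gap 0.0336 F [-0.3 -0.7 -1.5] yaw_y 42.65 z [ 0. -0. -1.]
units [-0.01  0.01  0.65]
```

View pics/s4.png

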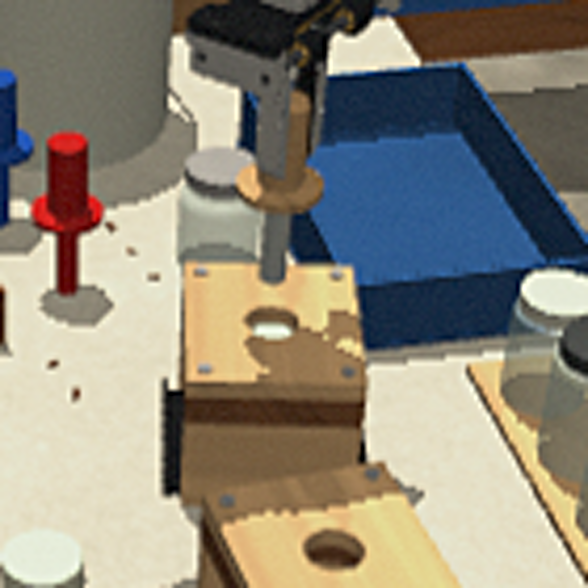

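View pics/t4.png

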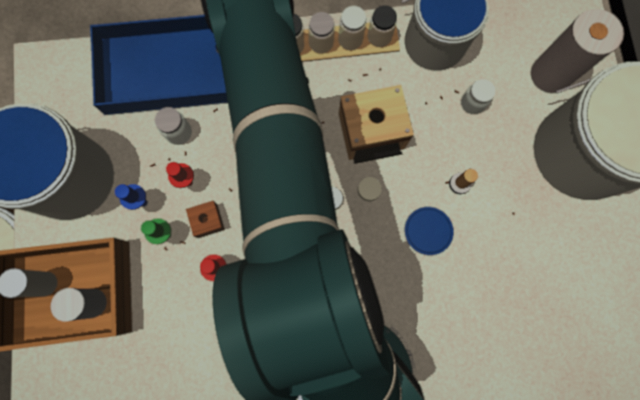

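```bash
python3 -c "
from h import *
print(atz('side',(374.8,155.9),.160),atz('side',(375,166.7),.12))
print(proj('side',(.6247,.1241,.16)),proj('side',(.625,.124,.12)))
"
```

```text
[0.62347127 0.12520795 0.16      ] [0.62644919 0.12310766 0.12      ]
[375.28154245 156.06147988] [374.47667576 166.58368711]
```

The tip is within about 3 mm of the hole axis in the side view, against 10 mm clearance. I will nudge it and lower the rod into the hole, stopping just short of the casting.

Emit:
apply_moves(
  rows="-0.07 0 0.2 0 20;0 0 0.3 0 20;0 0 0.3 0 20;0 0 0.3 0 20;0 0 0.3 0 20;0 0 0.2 0 20;0 0 0.2 0 20;0 0 0.1 0 20;0 0 0.1 0 20;0 0 0 0 20",
)

```text
time_s: 10.8
eef_pos: [0.6259, 0.1228, 0.3061]
eef_rot: [0.402, 0.916, -0.0, -0.0]
wrist_force: [0.2, 0.5, -2.3]
finger_gap: 0.0337
```

```bash
python3 -c "
from h import *
go([.6263,.123,.241])
s=eyes.camera('side');cv2.imwrite('pics/s5.png',cv2.resize(s[90:230,310:450],None,fx=4.2,fy=4.2,interpolation=2))
"
```

```text
t 10.8 pos [0.6259 0.1228 0.3061] gap 0.0337 F [ 0.2  0.5 -2.3] yaw_y 42.65 z [-0. -0. -1.]
units [-0.    0.02  2.6 ]
```

View pics/s5.png

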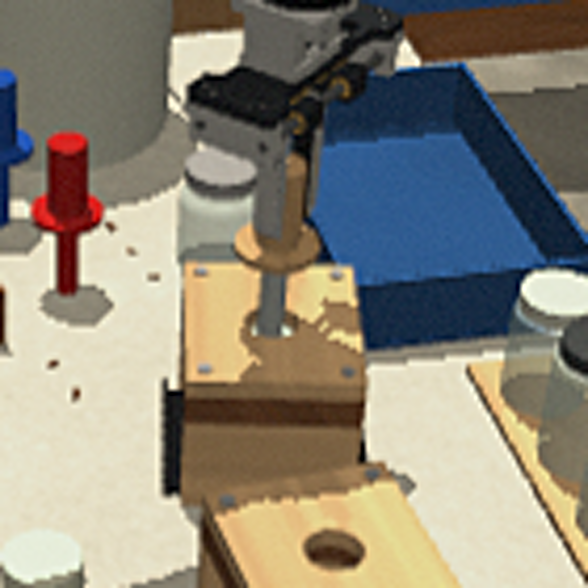

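The rod is in the hole, centred at (270,328), with no side force. I will push in small rows.

Emit:
apply_moves(
  rows="0 0 0.15 0 20;0 0 0.15 0 20;0 0 0.15 0 20;0 0 0.15 0 20;0 0 0.15 0 20;0 0 0.15 0 20;0 0 0.15 0 20;0 0 0.15 0 20;0 0 0.15 0 20;0 0 0.15 0 20",
)

```text
time_s: 12.1
eef_pos: [0.6259, 0.1229, 0.2682]
eef_rot: [0.401, 0.916, 0.0, -0.0]
wrist_force: [0.3, -0.9, -2.1]
finger_gap: 0.0337
```

```bash
python3 -c "
from h import *
go([.6259,.1228,.241])
s=eyes.camera('side');cv2.imwrite('pics/s6.png',cv2.resize(s[90:230,310:450],None,fx=4.2,fy=4.2,interpolation=2))
"
```

```text
t 12.1 pos [0.6259 0.1229 0.2682] gap 0.0337 F [ 0.3 -0.9 -2.1] yaw_y 42.66 z [ 0.  0. -1.]
units [-0.   -0.    1.09]
```

View pics/s6.png

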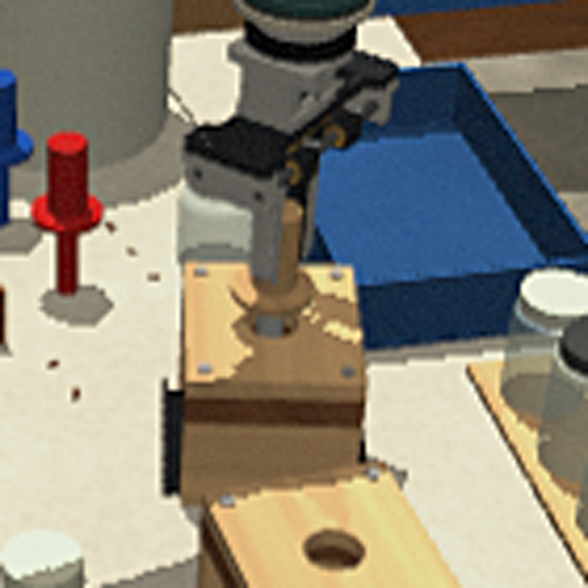

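Force is back to the pusher's weight, so the casting has probably dropped already. The collar is about 27 mm above the mould. Continuing down.

Emit:
apply_moves(
  rows="0 0 0.15 0 20;0 0 0.15 0 20;0 0 0.15 0 20;0 0 0.15 0 20;0 0 0.15 0 20;0 0 0.1 0 20;0 0 0.05 0 20;0 0 0.05 0 20;0 0 0.04 0 20;0 0 0 0 20",
)

```text
time_s: 13.4
eef_pos: [0.6259, 0.1227, 0.2439]
eef_rot: [0.402, 0.916, -0.0, 0.0]
wrist_force: [-0.6, -0.2, -1.9]
finger_gap: 0.0335
```

```bash
python3 -c "
from h import *
go([.6259,.1228,.241])
s=eyes.camera('side');cv2.imwrite('pics/s7.png',cv2.resize(s[90:230,310:450],None,fx=4.2,fy=4.2,interpolation=2))
"
```

```text
t 13.4 pos [0.6259 0.1227 0.2439] gap 0.0335 F [-0.6 -0.2 -1.9] yaw_y 42.65 z [-0. -0. -1.]
units [0.   0.   0.12]
```

View pics/s7.png

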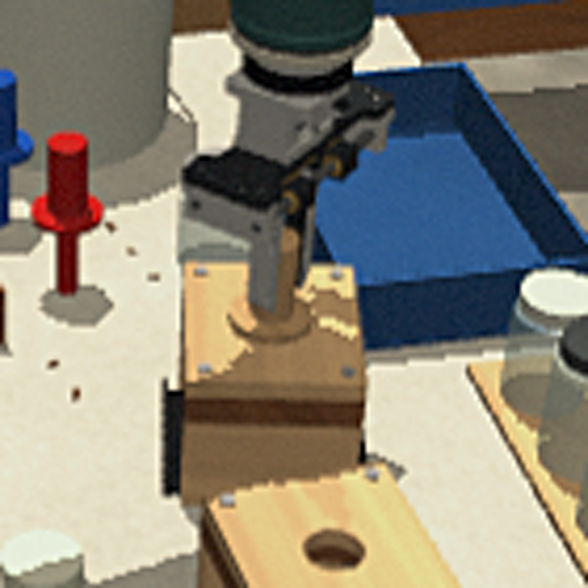

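Nearly down, with no contact yet. I will use small steps to feel the collar seat.

Emit:
apply_moves(
  rows="0 0 0.02 0 20;0 0 0.02 0 20;0 0 0.02 0 20;0 0 0.02 0 20;0 0 0.02 0 20;0 0 0.02 0 20;0 0 0 0 20;0 0 0 0 20;0 0 0 0 20;0 0 0 0 20",
)

```text
time_s: 14.7
eef_pos: [0.6259, 0.1228, 0.2411]
eef_rot: [0.402, 0.916, 0.0, 0.0]
wrist_force: [-2.4, 0.5, 5.8]
finger_gap: 0.0338
```

Emit:
apply_moves(
  rows="0 0 0.02 0 20;0 0 0.02 0 20;0 0 0 0 20;0 0 0 0 20;0 0 0 0 20;0 0 0 0 20;0 0 0 0 20;0 0 0 0 20;0 0 0 0 20;0 0 0 0 20",
)

```text
time_s: 15.95
eef_pos: [0.6259, 0.1227, 0.2411]
eef_rot: [0.402, 0.916, 0.0, 0.0]
wrist_force: [-8.7, -1.1, 18.4]
finger_gap: 0.0339
```

The collar is firmly seated: about 20 N with no further descent. I will relieve the load and open.

Emit:
apply_moves(
  rows="0 0 -0.02 0 20;0 0 -0.02 0 20;0 0 0 0 20;0 0 0 0 40;0 0 0 0 55;0 0 0 0 75;0 0 0 0 94;0 0 0 0 94;0 0 0 0 94;0 0 0 0 94",
)

```text
time_s: 17.2
eef_pos: [0.6259, 0.1228, 0.2409]
eef_rot: [0.402, 0.916, -0.0, 0.0]
wrist_force: [-1.2, -0.4, 0.3]
finger_gap: 0.0934
```

Emit:
apply_moves(
  rows="0 0 0 0 94;0 0 -0.3 0 94;0 0 -0.5 0 94;0 0 -0.7 0 94;0 0 -1 0 94;0 0 -1 0 94;0 0 -1 0 94;0 0 -1 0 94;0 0 -1 0 94;0 0 0 0 94",
)

```text
time_s: 18.45
eef_pos: [0.6262, 0.1226, 0.4064]
eef_rot: [0.402, 0.916, 0.001, 0.002]
wrist_force: [0.1, 0.8, -1.2]
finger_gap: 0.094
```

Emit:
apply_moves(
  rows="0.5 0 0 0 94;1 0 0 0 94;1 0 0 0 94;1 0 0 0 94;1 0 0 0 94;1 0 0 0 94;1 0 0 0 94;1 0 0 0 94;0.5 0 0 0 94;0 0 0 0 94",
)

```text
time_s: 19.7
eef_pos: [0.4898, 0.2704, 0.4032]
eef_rot: [0.401, 0.916, -0.0, -0.0]
wrist_force: [0.2, -0.7, -0.8]
finger_gap: 0.0943
```

```bash
python3 -c "
from h import *
go([.6259,.1228,.241])
s=eyes.camera('side');cv2.imwrite('pics/s8r.png',s);cv2.imwrite('pics/s8.png',cv2.resize(s[90:230,310:450],None,fx=4.2,fy=4.2,interpolation=2))
t=eyes.camera('top');cv2.imwrite('pics/t8.png',t)
c=proj('top',(.626,.123,.1));print(c)
print([(np.round(d['uv'],1),d['score']) for d in eyes.recognise('pusher_grip','side')],[(np.round(d['uv'],1),d['score']) for d in eyes.recognise('casting_center','side')])
for c in('top','side'):print(proj(c,(.6259,.1228,.194)),proj(c,(.6259,.1228,.161)))
"
```

```text
t 19.7 pos [0.4898 0.2704 0.4032] gap 0.0943 F [ 0.2 -0.7 -0.8] yaw_y 42.73 z [-0. -0. -1.]
units [-8.03 -0.    6.49]
[273.75895209 118.21056037]
[(array([372.3, 162.1]), 0.77), (array([322.3, 139.2]), 0.75), (array([263.2, 155.8]), 0.74), (array([287.3, 134.1]), 0.73), (array([307.4, 126.4]), 0.72), (array([369.9, 185.1]), 0.62)] []
[270.61577551 103.74236468] [271.80920572 109.09988585]
[376.5728448  147.03263832] [375.79440115 155.99165644]
```

View pics/s8.png

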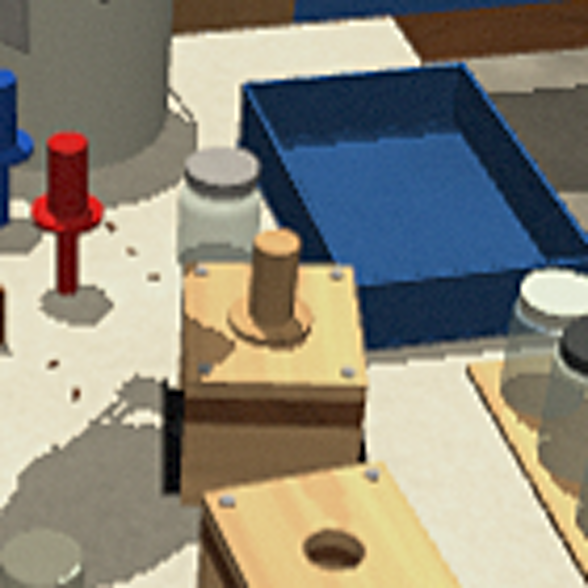

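View pics/t8.png

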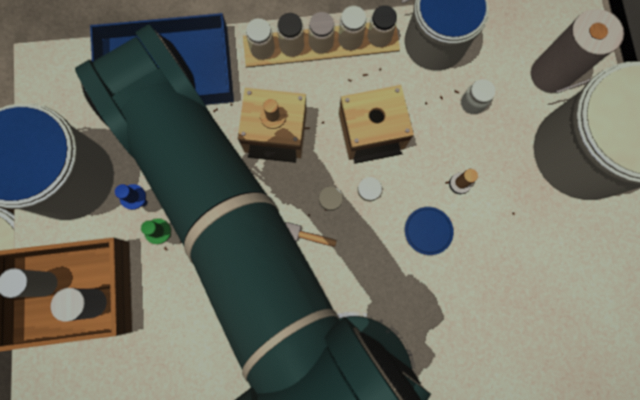

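The pusher stands upright on the mould. Its handle top is at side (376,147), matching the 0.194 m prediction for a seated collar to within about half a pixel.

```bash
python3 -c "
from h import *
print(manip.finish_job())"
```

```text
the job is handed in; nothing more can be done
None
```

I took the wooden pusher out of its holder, put its rod through the hole of the loaded mould and pushed until the collar rested on the mould. I then let go, drew the arm clear and handed the job in at about 20 s.

**Seating:** the collar contact reached about 20 N with no further descent. After release, the side view shows the pusher upright, with its handle top within about half a pixel of where a seated collar puts it. The arm was touching nothing.

**Casting:** I could not see it in the tray from either camera, and the network did not report it in the last side view. That it dropped is inferred: the rod end went about 59 mm past where the casting's top had been, well beyond the 27 mm clip travel, and the force fell back to the pusher's weight. I took readings only at the end of each move, so the push force itself was not recorded.

**Disagreement:** the two cameras differed by about 3 mm on positions, which was well within the 10 mm clearance in the hole.

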